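Seat an outlet head in the taper socket of a finned enclosure and tap it home

TASK

Lift the grey outlet head out of its white stand and set its tapered shank in the socket on the finned enclosure's lid, square with the enclosure, without driving it down with the gripper, and let go. Then take the tapping block by its handle and tap the head down in at least two taps: about half way with the first, lift the block clear, then fully home until the collar sits on the boss. Finally stand the block upright back on the desk, and leave the other things on the desk where they are.

Things in the scene. Friction and masses are not known exactly. Their poses are not given: they have to be found in the camera images.
- head: Grey outlet box on a steel collar and tapered shank, 0.35 kg. Origin: on the axis, underside of the collar (48 dia, 6 thick); own z up. Neck 32 dia from 6 to 16, box from 16 to 90 mm above it: 42 mm (own x, grip here) by 66 mm (own y), flat top. Shank 45 mm long below it, 30 dia tapering to 16. At first it hangs upright in the stand, collar on the stand's top, turned at random.
- stand: White plastic stand fixed to the desk, 90 by 90 by 55 mm tall, with a 37 mm through hole in the middle that holds the head's shank. Origin: centre of its underside. Stand and tapping block may swap sides.
- enclosure: Finned aluminium enclosure fixed to the desk, 117 mm over the fins (own x) by 170 mm (own y) by 90 mm tall. Origin: centre of its underside. Taper socket in the lid; a black connector, 30 dia and 14 mm tall, on the lid at own y +55 mm. The head is square with it when their own x axes are parallel, either way round.
- socket (a point): Centre of the socket's mouth, on the top face of a dark round boss (52 mm outside, 36 mm inside dia, 12 mm tall) on the lid, 30 mm from the enclosure's origin towards own -y, 102 mm above the desk. In it is a brass sleeve, 24 mm inside dia at its top. Head set in loosely: its origin is 15 to 19 mm above this point. Fully home: collar on the boss, the head's origin at this point.
- sleeve (a joint): How far the brass taper sleeve has sunk into the boss, in m: 0 to 0.002 at the start (top about level with the boss), about 0.018 when the head is home. Slides stiffly: yields at about 11 N of downward push on the head, more when pushed fast, and stays where it is left. The head's weight alone does not move it.
- block: Tapping block standing on the desk, 96 mm tall, 0.4 kg: white nylon foot with steel cap, 48 mm dia and 36 mm tall; above it a round wooden handle, 26 mm dia, from 36 to 96 mm. Origin: centre of the flat underside, which is the tapping face. Own z up.
- screwdriver: Loose screwdriver lying on the desk beyond the enclosure; leave alone.
- tape: Loose blue ring, 84 mm diameter, 20 mm tall, on the desk; origin under its centre; leave alone.
- connector: Loose small black round connector, 26 mm diameter, 32 mm tall, standing on the desk near the robot; leave alone.
- screw_tray: Loose grey open tray, 80 by 60 by 30 mm tall, on the desk near the robot; leave alone.
- head_top (a point): Centre of the head's flat top, 90 mm above the head's origin: where to tap.
Mind the look-alikes: they are no part of the job. What is shaped like the block but pink or red is not meant.

How it is judged:
By the outcome, as a careful person would: the job done as asked, in the order asked, and still so for the second after the job is handed in, with the robot touching nothing.
It also fails if it takes over 64 s, if anything falls off the work surface, if the arm or the gripper's body presses on something with over 40 N, if the wrist force passes 120 N, or if a joint passes its speed limit or range.

ROBOT

A 6-joint arm with a two-finger parallel gripper is mounted at the origin on the work surface. World frame = base frame: x ahead of the robot, y to its left, z up, the work surface at z = 0. Lengths are in m, angles in rad, forces in N, time in s.
With the tool pointing down it reaches from about 0.35 to 0.975 m from the base axis. Payload 4.9 kg.
Tool frame: the origin (TCP) lies midway between the tips of the shut fingers; the grasp point (between the pads) lies 19 mm behind it; z points along the fingers, y is the line along which they close (so a half turn about z gives the same grasp; the last joint's range is limited). The gripper opens to 85 mm and grips with 20 to 120 N. Pads are 22 mm wide; open, the fingers measure 114 mm over their backs; the gripper's body (76 mm by 85 mm) begins 54 mm behind the grasp point. The pads swing forward as they close: fully open they stand 13 mm farther back than shut.
Start: joints at [-1.38, 0.053, 1.613, -0, 1.476, -0.119], TCP at [0.191, -0.595, 0.231] pointing down, gripper open.
Joint ranges: [-3.01, 3.01], [-1.01, 2.22], [0.06, 2.58], [-1.02, 4.17], [0.09, 2.62], [-3.14, 3.14]. Speed limits (rad/s): [2.57, 2.57, 3.14, 3.14, 3.14, 3.14].

INTERFACE

Orientations are given as a rotation vector (axis times angle).
In Python, from station import ctrl, optics, job gives the robot as it stands.
- The arm moves only by the shell command python3 -m jog 'ROWS' [OPENING] [FORCE]. ROWS is JSON, a list of rows, each a list of 2 entries, a list of its own where there are three numbers: the shift along the tool's x, y, z in m, then the turn, a rotation vector about the tool's x, y, z in rad. A call has 1 to 5 rows; each row is the pose to reach, as a shift and turn from the pose commanded when the call began, along the tool's axes at that moment; what a row does not reach only later rows make up. A row lasts 1/10 s, in which the tool goes at most 50 mm and 8.59 degrees, less where a joint would pass 70% of its speed; a pose out of reach is approached as far as the arm can. A call with a gripper value outside its range is refused whole. OPENING is the opening, from 0 (shut) to 1 (fully open), set as the call begins (- or left out, the last holds). The fingers move at their own pace and stop on an object; FORCE is the grip in N (left out, the last holds). Time passes only in rows, so rows that repeat a pose let the fingers close. It gives the time, the measured TCP pose, the force, the opening and the grip force at its end, in the units of the state.
- ctrl.get_obs(): the state, without advancing time (a new reading comes with each control period).
- optics.get_image(name): name is "side" or "top"; returns a dict with "image" (400x640x3 uint8, blue, green, red), "fx", "fy", "cx", "cy" (pixels), "rvec" (rotation vector, rad) and "tvec" (3), from world to camera coordinates, as OpenCV has them. Camera axes: x right, y down, z forward; pixel columns grow to the right and rows downward; lengths in m; the calibration is good to about 2 mm. A picture is of the moment at which its call begins. There is no depth.
- job.finish_job(): hands the job in; it is judged then, once.
The state is a dict: "t": time; "q": joint angles; "dq": joint speeds; "effort": joint torques, N m; "tool_pos": TCP position; "tool_rot": TCP orientation; "contact_force": force on the tool from outside, world axes, zero at the start; "wrist_torque": the same for the moment, N m; "opening": finger opening in m; "grip_force": force on a finger pad.
Only numpy, scipy, OpenCV 4.12 (cv2) and the standard library are available. Lean on these libraries where they do the work, as an engineer would, in place of code of your own. Each camera call takes 0.05 s, during which the arm holds its last target. There are 200 camera calls.

## Working session

There is one attempt and no reset: what is moved stays moved. The work goes in short steps, Python scripts to look and compute and a shell command to move; the robot and the scene stay as the last step left them, time stands still between calls to the robot, and variables do not carry over. Pictures are saved under pics/ and viewed, at most 10 in all, crops included, and the job is handed in when it is done.

```bash
mkdir -p pics
cat > h.py <<'E'
import numpy as np,cv2
from scipy.spatial.transform import Rotation as R
from station import ctrl,optics,job
def cam(n):
    d=optics.get_image(n);d['K']=np.array([[d['fx'],0,d['cx']],[0,d['fy'],d['cy']],[0,0,1]]);d['R']=R.from_rotvec(np.ravel(d['rvec'])).as_matrix();d['t']=np.ravel(d['tvec']);return d
def ray(d,u,v,z):
    c=-d['R'].T@d['t'];r=d['R'].T@np.array([(u-d['cx'])/d['fx'],(v-d['cy'])/d['fy'],1]);return c+r*(z-c[2])/r[2]
def proj(d,p): 
    q=d['K']@(d['R']@np.array(p)+d['t']);return q[:2]/q[2]
E
python3 - <<'E'
from h import *
for n in('top','side'):
    d=cam(n);cv2.imwrite(f'pics/{n}0.png',d['image']);print(n,d['fx'],-d['R'].T@d['t'],d['R'][2])
o=ctrl.get_obs();print(o['tool_pos'],o['tool_rot'],R.from_rotvec(o['tool_rot']).as_matrix(),o['opening'])
E
```

```text
top 381.5896384977671 [0.41718388 0.00491263 1.06235821] [ 0.16861031 -0.00249688 -0.98567963]
side 416.35761641546736 [0.13548714 0.63128122 0.64963235] [ 0.46913501 -0.65817007 -0.58883317]
[ 0.19042849 -0.59468871  0.23019266] [-3.10212128e+00 -4.84416613e-01  1.19865272e-04] [[ 9.52391226e-01  3.04878367e-01 -3.64998900e-04]
 [ 3.04878510e-01 -9.52389468e-01  1.84250601e-03]
 [ 2.14119115e-04 -1.86606688e-03 -9.99998236e-01]] 0.08584750051200239
```

View pics/top0.png

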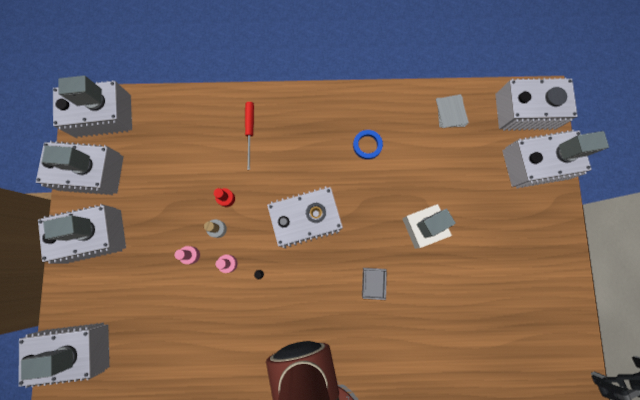

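View pics/side0.png

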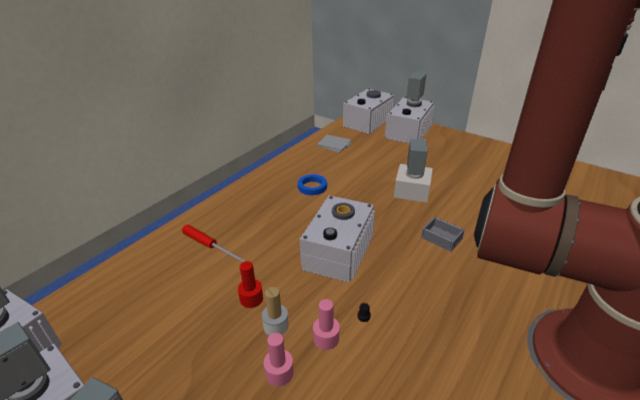

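The top view shows the enclosure at about (305,217), with the socket at (316,212) and its connector at (284,222). The stand and head are at about (430,225), and the real block (tan handle, white foot) is at (214,228). The red and pink ones are decoys. Next I'll get sub-pixel measurements.

Run:
```python
from h import *
d=cam('top');im=d['image']
a=cv2.resize(im[195:255,395:465],None,fx=5,fy=5,interpolation=cv2.INTER_CUBIC)
b=cv2.resize(im[180:250,260:350],None,fx=5,fy=5,interpolation=cv2.INTER_CUBIC)
c=np.zeros((650,800,3),np.uint8);c[:300,:350]=a;c[:350,350:]=b
s=cam('side');e=cv2.resize(s['image'][130:205,385:445],None,fx=3.3,fy=3.3,interpolation=cv2.INTER_CUBIC);c[352:352+e.shape[0],:e.shape[1]]=e
f=cv2.resize(s['image'][190:280,295:380],None,fx=2.7,fy=2.7,interpolation=cv2.INTER_CUBIC);c[352:352+f.shape[0],350:350+f.shape[1]]=f
cv2.imwrite('pics/crop.png',c[:600])
hsv=cv2.cvtColor(im,cv2.COLOR_BGR2HSV)
def reg(m,x0,y0,x1,y1):
    k=np.zeros(m.shape,np.uint8);k[y0:y1,x0:x1]=m[y0:y1,x0:x1];cs=cv2.findContours(k,cv2.RETR_EXTERNAL,cv2.CHAIN_APPROX_NONE)[0];return max(cs,key=cv2.contourArea)
lo=((hsv[...,1]<75)).astype(np.uint8)
for n,box,z in(('enc',(258,178,352,252),.09),('stand+head',(395,195,465,255),.055)):
    q=reg(lo,*box);r=cv2.minAreaRect(q);P=cv2.boxPoints(r);W=np.array([ray(d,*p,z) for p in P]);print(n,r,'\n',W.round(4),W.mean(0).round(4),np.linalg.norm(np.diff(W,axis=0),axis=1))
for (u,v) in((214,228),(434,220),(440,222),(424,231)):print(im[v,u],hsv[v,u])
```

```text
enc ((304.376953125, 216.7846221923828), (48.463462829589844, 67.44573211669922), 74.2913589477539) 
 [[ 0.5693  0.1328  0.09  ]
 [ 0.6139 -0.0359  0.09  ]
 [ 0.4921 -0.066   0.09  ]
 [ 0.4494  0.0994  0.09  ]] [0.5312 0.0326 0.09  ] [0.17441778 0.12543348 0.1708358 ]
stand+head ((430.1072692871094, 224.8472137451172), (35.3126220703125, 47.73935317993164), 68.74949645996094) 
 [[ 0.5285 -0.2237  0.055 ]
 [ 0.5725 -0.3453  0.055 ]
 [ 0.4841 -0.3722  0.055 ]
 [ 0.4414 -0.2521  0.055 ]] [ 0.5067 -0.2984  0.055 ] [0.12930545 0.09237236 0.1274046 ]
[46 68 82] [ 18 112  82]
[126 123 111] [ 96  30 126]
[130 127 115] [ 96  29 130]
[69 70 65] [84 18 70]
```

View pics/crop.png

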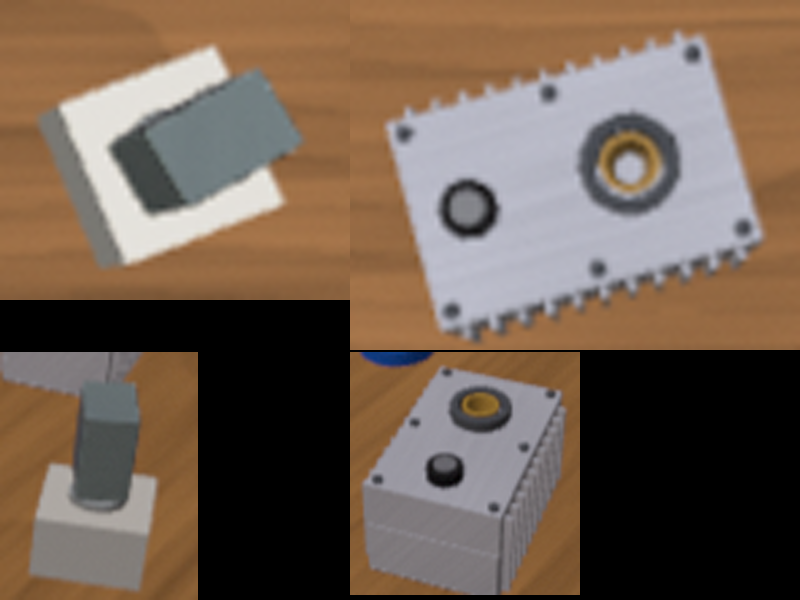

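The crop shows the head's top quad at crop pixels (145,118), (262,68), (302,141), (187,206). The stand's top corners, the lid screws and the socket ring at (629,163) are also clear. Now I'll convert them to world points.

Run:
```python
from h import *
d=cam('top');s=cam('side');im=d['image']
def W(pts,x0,y0,z): return np.array([ray(d,x0+(x+.5)/5-.5,y0+(y+.5)/5-.5,z) for x,y in pts])
def quad(n,w):
    e=np.diff(np.vstack([w,w[:1]]),axis=0)[:,:2];print(n,w.mean(0).round(4),'sides',np.linalg.norm(e,axis=1).round(4),'ang',np.degrees(np.arctan2(e[:,1],e[:,0])).round(1))
quad('head',W([(145,118),(262,68),(302,141),(187,206)],395,195,.145))
quad('stand',W([(60,105),(213,46),(285,203),(125,265)],395,195,.055))
quad('screws',W([(54,133),(343,53),(393,228),(102,310)],260,180,.09))
S=W([(279,163)],260,180,.102)[0];C=W([(118,208)],260,180,.104)[0];print('socket',S,'conn',C,np.linalg.norm((S-C)[:2]),np.degrees(np.arctan2(*(C-S)[1::-1])))
# block: handle tan top in crop
hs=cv2.cvtColor(im,cv2.COLOR_BGR2HSV)
def blob(img,box,f):
    x0,y0,x1,y1=box;m=np.zeros(img.shape[:2],np.uint8);m[y0:y1,x0:x1]=f(cv2.cvtColor(img,cv2.COLOR_BGR2HSV))[y0:y1,x0:x1]
    c=max(cv2.findContours(m,cv2.RETR_EXTERNAL,cv2.CHAIN_APPROX_NONE)[0],key=cv2.contourArea);return cv2.minEnclosingCircle(c),cv2.boundingRect(c)
# foot low saturation
f=lambda h:((h[...,1]<60)&(h[...,2]>80))
print('foot',blob(im,(200,215,232,245),f),blob(s['image'],(255,280,295,340),f))
a=cv2.resize(im[210:245,195:235],None,fx=10,fy=10,interpolation=cv2.INTER_CUBIC);b=cv2.resize(s['image'][285:337,255:295],None,fx=10,fy=10,interpolation=cv2.INTER_CUBIC)
c=np.zeros((520,800,3),np.uint8);c[:350,:400]=a;c[:520,400:]=b;cv2.imwrite('pics/blk.png',c)
for p in (S,):print(proj(s,p))
```

```text
head [ 0.5066 -0.2942  0.145 ] sides [0.0628 0.0394 0.065  0.0461] ang [ -68.4 -155.3  117.5   22. ]
stand [ 0.5048 -0.2945  0.055 ] sides [0.0887 0.09   0.0916 0.0896] ang [ -70.3 -159.4  109.5   18.8]
screws [0.5334 0.033  0.09  ] sides [0.1548 0.0942 0.1536 0.0943] ang [ -75.5 -165.8  104.5   14.9]
socket [0.54018386 0.0042753  0.102     ] conn [0.5187677 0.0858656 0.104    ] 0.08435418643864187 104.70745181826574
foot (((215.78260803222656, 228.5869598388672), 9.829095840454102), (207, 219, 19, 19)) (((274.2582092285156, 319.1475524902344), 16.127361297607422), (262, 305, 26, 30))
[342.13772858 208.43941837]
```

View pics/blk.png

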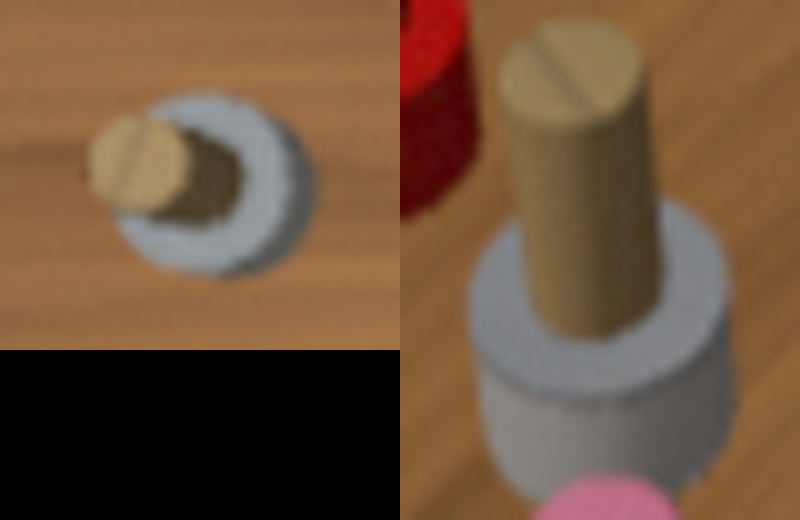

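The block's handle top is at crop (139,163), i.e. pixel (208.5,225.9), and the foot rim is centred at about (203,184). The head reads (0.5057,-0.2943) with own x at about 24°, and the socket (0.5405,0.004) at 14.6°, which is consistent with the screw pattern. First I'll turn the tool -96° about its z.

```bash
cat >> h.py <<'E'
def delta(p,yaw=None):
    """shift (tool axes) and turn to bring TCP to p, tool y along yaw deg (mod 180), pointing down"""
    o=ctrl.get_obs();M=R.from_rotvec(o['tool_rot']).as_matrix();print('t',round(o['t'],2),'tcp',o['tool_pos'].round(4),'yaw',np.degrees(np.arctan2(M[1,1],M[0,1])).round(2),'op',round(float(o['opening']),4),'F',np.round(o['contact_force'],1),'q',o['q'].round(2))
    print('shift',(M.T@(np.array(p)-o['tool_pos'])).round(4))
    if yaw is not None:
        a=np.radians(yaw);y=np.array([np.cos(a),np.sin(a),0])
        if y@M[:,1]<0:y=-y
        z=np.array([0,0,-1.]);T=np.c_[np.cross(y,z),y,z];print('turn',R.from_matrix(M.T@T).as_rotvec().round(4))
E
for i in 1 2 3; do python3 -m jog '[[[0,0,0],[0,0,-0.56]],[[0,0,0],[0,0,-0.56]],[[0,0,0],[0,0,-0.56]],[[0,0,0],[0,0,-0.56]],[[0,0,0],[0,0,-0.56]]]' 1 >o.txt; done; cat o.txt
python3 - <<'E'
from h import *
delta([.5057,-.2943,.24],24)
d=cam('top');s=cam('side')
print('handle',ray(d,208.45,225.85,.096),'foot',ray(d,195+20.3-.45,210+18.4-.45,.036))
u,v=255+(571-400)/10-.45,285+7.2-.45
print('side handle',ray(s,u,v,.096))
E
```

```text
t: 1.8
tool_pos: [0.1905, -0.5952, 0.2313]
tool_rot: [-1.716, -2.632, -0.0]
contact_force: [0.1, 0.9, -0.4]
opening: 0.0854
grip_force: 0.0
t 1.8 tcp [ 0.1905 -0.5952  0.2313] yaw 23.79 op 0.0854 F [ 0.1  0.9 -0.4] q [-1.38  0.05  1.61  0.    1.48 -1.8 ]
shift [ 0.1482  0.4098 -0.0087]
turn [ 0.     -0.0001 -0.0036]
handle [0.51170216 0.2761693  0.096     ] foot [0.51155238 0.27563515 0.036     ]
side handle [0.50903606 0.27585251 0.096     ]
```

```bash
python3 -m jog '[[[0.074,0.205,-0.009],[0,0,0]],[[0.074,0.205,-0.009],[0,0,0]],[[0.074,0.205,-0.009],[0,0,0]],[[0.074,0.205,-0.009],[0,0,0]],[[0.074,0.205,-0.009],[0,0,0]]]' >o.txt;python3 -m jog '[[[0.074,0.205,0],[0,0,0]],[[0.074,0.205,0],[0,0,0]],[[0.074,0.205,0],[0,0,0]],[[0.074,0.205,0],[0,0,0]],[[0.074,0.205,0],[0,0,0]]]' >o.txt
python3 - <<'E'
from h import *
delta([.5057,-.2943,.091],24)
s=cam('side');d=cam('top');c=np.zeros((420,800,3),np.uint8)
c[:420,:400]=cv2.resize(s['image'][65:205,350:483],(400,420),interpolation=cv2.INTER_CUBIC);c[:420,400:]=cv2.resize(d['image'][155:265,380:485],(400,420),interpolation=cv2.INTER_CUBIC);cv2.imwrite('pics/a.png',c)
E
```

```text
t 2.9 tcp [ 0.5073 -0.29    0.2405] yaw 24.03 op 0.0856 F [-0.6 -0.7 -0.1] q [-0.65 -0.05  1.7   0.    1.49 -1.07]
shift [-0.0033 -0.0034  0.1494]
turn [ 0.0012 -0.0003  0.0005]
```

View pics/a.png

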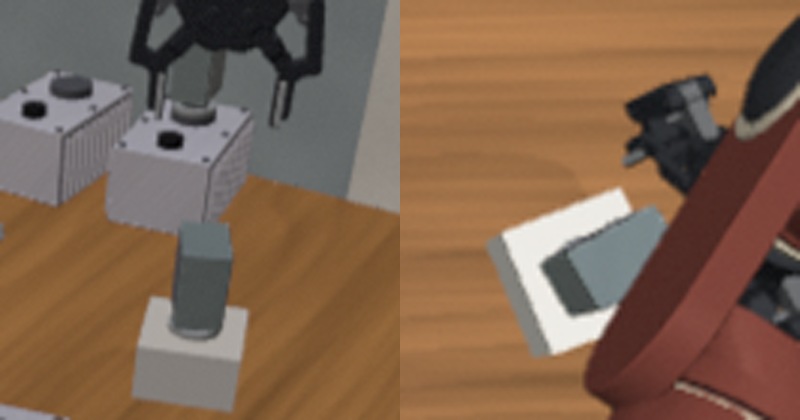

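The side view shows the fingers at (160,95) and (280,120) straddling the head, whose top is at (205,235). I'll apply the xy correction, descend and grip.

```bash
python3 -m jog '[[[-0.0035,-0.0035,0.03],[0,0,0]],[[-0.0035,-0.0035,0.06],[0,0,0]],[[-0.0035,-0.0035,0.09],[0,0,0]],[[-0.0035,-0.0035,0.12],[0,0,0]],[[-0.0035,-0.0035,0.149],[0,0,0]]]' 
python3 -m jog '[[[0,0,0],[0,0,0]],[[0,0,0],[0,0,0]],[[0,0,0],[0,0,0]],[[0,0,0],[0,0,0]],[[0,0,0],[0,0,0]]]' 0 50
python3 -m jog '[[[0,0,0],[0,0,0]],[[0,0,0],[0,0,0]],[[0,0,0],[0,0,0]],[[0,0,0],[0,0,0]],[[0,0,0],[0,0,0]]]'
```

```text
t: 3.5
tool_pos: [0.5021, -0.2989, 0.0902]
tool_rot: [1.716, 2.631, -0.001]
contact_force: [-0.5, -0.2, 0.4]
opening: 0.0851
grip_force: 0.0
t: 4.0
tool_pos: [0.5044, -0.2991, 0.094]
tool_rot: [1.709, 2.631, -0.001]
contact_force: [0.6, -1.0, 4.2]
opening: 0.042
grip_force: 49.0
t: 4.5
tool_pos: [0.5044, -0.2991, 0.094]
tool_rot: [1.708, 2.631, -0.002]
contact_force: [0.2, -1.0, 6.9]
opening: 0.0422
grip_force: 49.1
```

Gripped at 42 mm, as expected. Now lift.

```bash
python3 -m jog '[[[0,0,-0.015],[0,0,0]],[[0,0,-0.04],[0,0,0]],[[0,0,-0.07],[0,0,0]],[[0,0,-0.10],[0,0,0]],[[0,0,-0.135],[0,0,0]]]' 
python3 -m jog '[[[0,0,0],[0,0,0]],[[0,0,0],[0,0,0]],[[0,0,0],[0,0,0]]]'
python3 - <<'E'
from h import *
delta([.5405,.004,.225],14.6)
s=cam('side');c=cv2.resize(s['image'][60:210,360:510],(600,600),interpolation=cv2.INTER_CUBIC);cv2.imwrite('pics/b.png',c)
E
```

```text
t: 5.0
tool_pos: [0.5018, -0.2968, 0.2259]
tool_rot: [-1.709, -2.631, -0.001]
contact_force: [0.7, -0.6, -3.9]
opening: 0.0425
grip_force: 49.0
t: 5.3
tool_pos: [0.5019, -0.2969, 0.2236]
tool_rot: [-1.708, -2.631, -0.001]
contact_force: [-0.5, 0.4, -3.8]
opening: 0.0421
grip_force: 49.0
t 5.3 tcp [ 0.5019 -0.2969  0.2236] yaw 24.01 op 0.0421 F [-0.5  0.4 -3.8] q [-0.66 -0.04  1.72  0.    1.47 -1.08]
shift [ 0.2591  0.1577 -0.0007]
turn [-0.0025 -0.004   0.1642]
```

View pics/b.png

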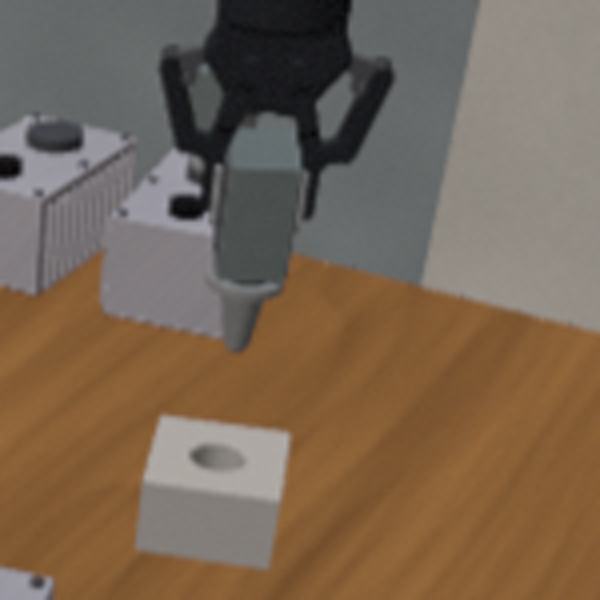

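The head is out of the stand and hanging upright, with the shank tip at about crop (235,346). Next I'll move above the socket and turn to 14.6°.

```bash
python3 - <<'E'
from h import *
s=cam('side');print(ray(s,360+234.5/4,60+345/4,.140),'hole',ray(s,360+218/4-.4,60+458/4-.4,.055))
E
python3 -m jog '[[[0.026,0.016,0],[0,0,0.02]],[[0.06,0.037,0],[0,0,0.04]],[[0.1,0.061,0],[0,0,0.08]],[[0.14,0.085,0],[0,0,0.12]],[[0.18,0.11,0],[-0.0025,-0.004,0.164]]]' >o.txt
python3 - <<'E'
from h import *
delta([.5405,.004,.225],14.6)
E
```

```text
[ 0.50041053 -0.29292038  0.14      ] hole [ 0.50205449 -0.29276624  0.055     ]
t 5.9 tcp [ 0.5295 -0.0869  0.2245] yaw 14.46 op 0.0418 F [ 1.7 -0.6 -3.6] q [-0.3  -0.16  1.83 -0.    1.47 -0.55]
shift [ 0.0852  0.0334 -0.0007]
turn [ 0.0006  0.0023 -0.0024]
```

```bash
python3 -m jog '[[[0.03,0.012,0],[0,0,0]],[[0.06,0.024,0],[0,0,0]],[[0.082,0.033,0],[0,0,0]],[[0.082,0.033,0],[0,0,0]],[[0.082,0.033,0],[0,0,0]]]' >o.txt
python3 - <<'E'
from h import *
delta([.5405,.004,.205],14.6)
s=cam('side');d=cam('top');c=np.zeros((600,800,3),np.uint8)
c[:600,:480]=cv2.resize(s['image'][110:230,290:386],(480,600),interpolation=cv2.INTER_CUBIC);c[:400,480:]=cv2.resize(d['image'][180:255,270:330],(320,400),interpolation=cv2.INTER_CUBIC);cv2.imwrite('pics/c.png',c)
E
```

```text
t 6.4 tcp [ 0.5409 -0.0007  0.2246] yaw 14.68 op 0.0418 F [ 0.2 -0.4 -2.9] q [-0.14 -0.15  1.82 -0.    1.47 -0.39]
shift [0.0047 0.0008 0.0196]
turn [0.0003 0.0033 0.0014]
```

View pics/c.png

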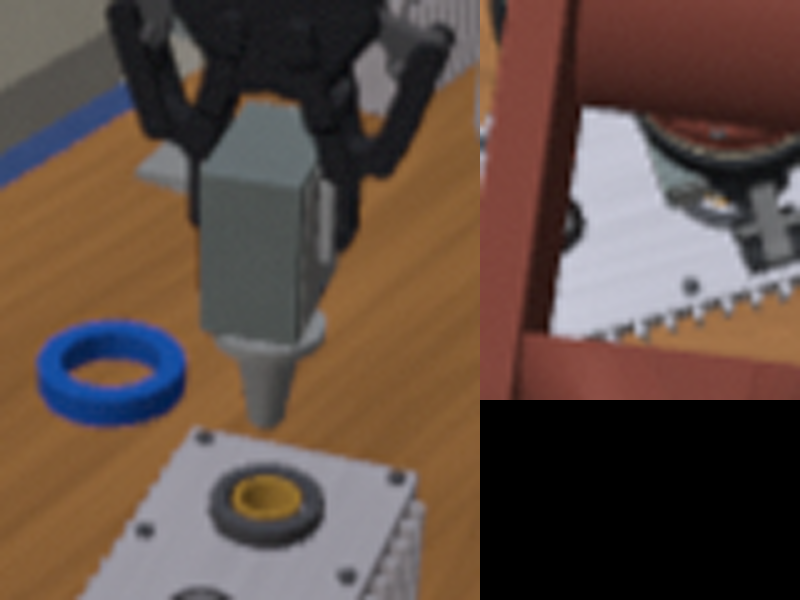

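The side view shows the shank tip centred at about crop (265,420), above the socket mouth at (267,497). I'll compare the two as rays from the same camera.

Run:
```python
from h import *
s=cam('side')
f=lambda x,y,z:ray(s,290+(x+.5)/5-.5,110+(y+.5)/5-.5,z)
t=f(265,420,.1406);c=f(267,497,.102);print(t,c)
M=R.from_rotvec(ctrl.get_obs()['tool_rot']).as_matrix();print(M.T@(c-t)); print(M.T@(f(265,420,.1376)-t))
```

```text
[0.54095114 0.00254656 0.1406    ] [0.53745547 0.00492928 0.102     ]
[ 0.00332242 -0.00284669  0.03858387]
[-0.00417604  0.00137773  0.00301717]
```

```bash
python3 -m jog '[[[0.0025,-0.001,0.005],[0,0.003,0]],[[0.0025,-0.001,0.015],[0,0.003,0]],[[0.0025,-0.001,0.025],[0,0.003,0]],[[0.0025,-0.001,0.034],[0,0.003,0]],[[0.0025,-0.001,0.034],[0,0.003,0]]]'
python3 - <<'E'
from h import *
delta([.5405,.004,.157],14.6)
s=cam('side');c=cv2.resize(s['image'][160:230,300:390],(720,560),interpolation=cv2.INTER_CUBIC);cv2.imwrite('pics/d.png',c)
E
```

```text
t: 7.05
tool_pos: [0.5387, 0.0012, 0.1893]
tool_rot: [-1.92, -2.484, 0.001]
contact_force: [-0.4, -0.4, -3.2]
opening: 0.042
grip_force: 49.1
t 7.05 tcp [0.5387 0.0012 0.1893] yaw 14.6 op 0.042 F [-0.4 -0.4 -3.2] q [-0.14 -0.12  1.86  0.    1.41 -0.39]
shift [0.0023 0.0025 0.0323]
turn [-0.0013 -0.0009 -0.    ]
```

View pics/d.png

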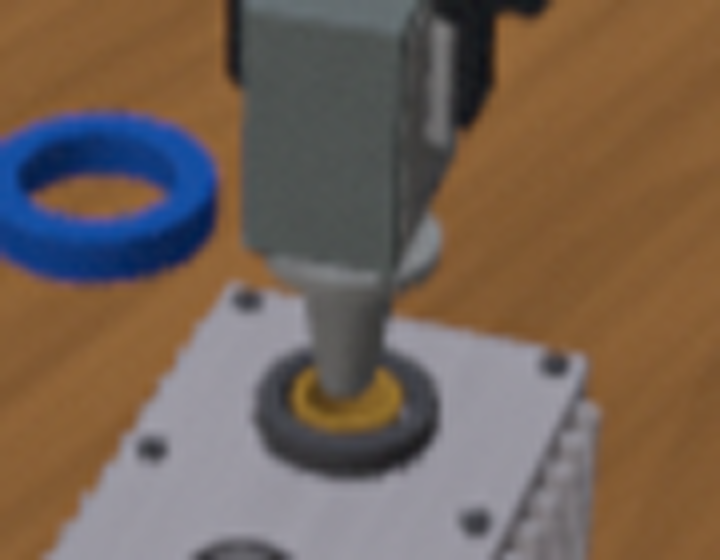

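Run:
```python
from h import *
s=cam('side')
f=lambda x,y,z:ray(s,300+(x+.5)/8-.5,160+(y+.5)/8-.5,z)
t=f(344,389,.1053);c=f(347,396,.102)
M=R.from_rotvec(ctrl.get_obs()['tool_rot']).as_matrix();print(t,c,M.T@(c-t))
```

```text
[0.53749675 0.00673163 0.1053    ] [0.53743998 0.00520366 0.102     ] [-0.00146295 -0.00044635  0.00329976]
```

Aligned to within about 1.5 mm. Lower gently, watching the force.

```bash
python3 -m jog '[[[-0.0005,0.0005,0.006],[0,0,0]],[[-0.0005,0.0005,0.012],[0,0,0]],[[-0.0005,0.0005,0.018],[0,0,0]],[[-0.0005,0.0005,0.023],[0,0,0]],[[-0.0005,0.0005,0.025],[0,0,0]]]'
python3 -m jog '[[[0,0,0.001],[0,0,0]],[[0,0,0.0015],[0,0,0]],[[0,0,0.0015],[0,0,0]]]'
```

```text
t: 7.65
tool_pos: [0.5403, 0.0005, 0.1662]
tool_rot: [1.92, 2.485, 0.0]
contact_force: [-0.7, -1.1, -2.6]
opening: 0.0421
grip_force: 49.4
t: 7.95
tool_pos: [0.5405, 0.0005, 0.1657]
tool_rot: [1.92, 2.484, 0.001]
contact_force: [-2.8, -2.3, -2.1]
opening: 0.042
grip_force: 49.5
```

```bash
python3 -m jog '[[[-0.0006,-0.0013,0],[0,0,0]],[[-0.0006,-0.0013,0.001],[0,0,0]],[[-0.0006,-0.0013,0.002],[0,0,0]],[[-0.0006,-0.0013,0.002],[0,0,0]]]'
python3 -m jog '[[[0,0,0.001],[0,0,0]],[[0,0,0.002],[0,0,0]],[[0,0,0.002],[0,0,0]]]'
```

```text
t: 8.35
tool_pos: [0.5398, -0.0001, 0.1634]
tool_rot: [1.92, 2.484, 0.003]
contact_force: [-1.2, -0.7, -3.2]
opening: 0.0419
grip_force: 49.2
t: 8.65
tool_pos: [0.5397, -0.0002, 0.1614]
tool_rot: [1.919, 2.484, 0.002]
contact_force: [-0.0, 0.3, -2.4]
opening: 0.0423
grip_force: 49.4
```

```bash
python3 -m jog '[[[0,0,0.0007],[0,0,0]],[[0,0,0.0015],[0,0,0]],[[0,0,0.0015],[0,0,0]]]'
```

```text
t: 8.95
tool_pos: [0.5396, -0.0003, 0.1601]
tool_rot: [1.92, 2.484, 0.002]
contact_force: [-1.3, -1.3, -1.7]
opening: 0.0417
grip_force: 49.4
```

```bash
python3 -m jog '[[[-0.0003,-0.0006,0.0005],[0,0,0]],[[-0.0003,-0.0006,0.001],[0,0,0]],[[-0.0003,-0.0006,0.001],[0,0,0]]]' - 20
python3 -m jog '[[[0,0,0],[0,0,0]],[[0,0,0],[0,0,0]],[[0,0,0],[0,0,0]],[[0,0,0],[0,0,0]],[[0,0,0],[0,0,0]]]' 1
python3 -m jog '[[[0,0,-0.01],[0,0,0]],[[0,0,-0.03],[0,0,0]],[[0,0,-0.06],[0,0,0]],[[0,0,-0.1],[0,0,0]],[[0,0,-0.14],[0,0,0]]]'
python3 - <<'E'
from h import *
delta([.5105,.276,.2],14.6)
s=cam('side');c=cv2.resize(s['image'][110:230,290:390],(500,600),interpolation=cv2.INTER_CUBIC);cv2.imwrite('pics/e.png',c)
E
```

```text
t: 9.25
tool_pos: [0.5395, -0.0006, 0.1594]
tool_rot: [1.919, 2.484, 0.004]
contact_force: [-0.1, -0.8, 0.0]
opening: 0.0421
grip_force: 49.5
t: 9.75
tool_pos: [0.5393, -0.0006, 0.1592]
tool_rot: [1.919, 2.484, 0.003]
contact_force: [1.2, 0.0, 0.3]
opening: 0.085
grip_force: 0.0
t: 10.25
tool_pos: [0.5385, -0.0006, 0.3009]
tool_rot: [1.92, 2.484, 0.003]
contact_force: [1.1, -0.5, -0.6]
opening: 0.0855
grip_force: 0.0
t 10.25 tcp [ 0.5385 -0.0006  0.3009] yaw 14.61 op 0.0855 F [ 1.1 -0.5 -0.6] q [-0.14 -0.19  1.73  0.    1.6  -0.39]
shift [0.2747 0.0424 0.1008]
turn [0.0027 0.0007 0.0002]
```

View pics/e.png

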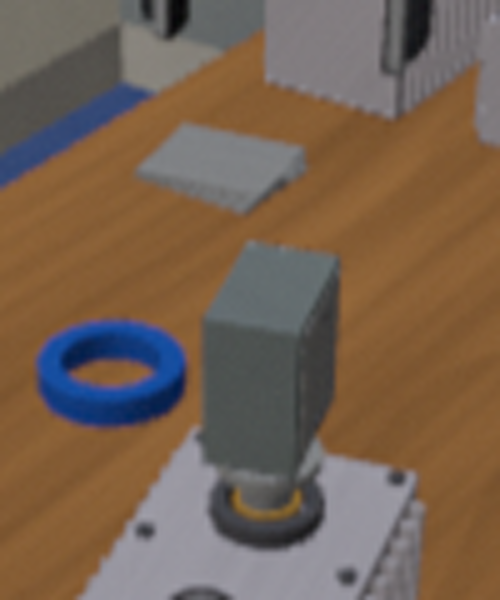

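The head sits loose, upright and square in the socket, released. Its top is centred at about crop (273,287). Now to the block, turning the fingers to yaw ≈75° so they clear the decoys.

```bash
python3 -m jog '[[[0.05,0.008,0.0],[0,0,-0.12]],[[0.1,0.016,0.01],[0,0,-0.24]],[[0.14,0.021,0.02],[0,0,-0.36]],[[0.19,0.03,0.03],[0,0,-0.48]],[[0.23,0.036,0.04],[0,0,-0.6]]]' >o.txt
python3 -m jog '[[[0,0,0],[0,0,-0.15]],[[0,0,0],[0,0,-0.3]],[[0,0,0],[0,0,-0.45]],[[0,0,0],[0,0,-0.45]]]' >o.txt
python3 - <<'E'
from h import *
delta([.5105,.276,.18],75)
s=cam('side');print('headtop side',ray(s,290+273.5/5-.5,110+287.5/5-.5,.209), ray(s,290+267.5/5-.5,110+497.5/5-.5,.102))
E
```

```text
t 11.2 tcp [0.5158 0.2313 0.2596] yaw 74.78 op 0.0855 F [0.1 0.8 0. ] q [ 0.29 -0.11  1.72 -0.    1.52 -1.01]
shift [0.0171 0.0417 0.0796]
turn [ 0.0011  0.0034 -0.0039]
headtop side [0.53775713 0.00365852 0.209     ] [0.53745547 0.00492928 0.102     ]
```

```bash
python3 -m jog '[[[0.008,0.02,0.03],[0,0.003,0]],[[0.017,0.042,0.06],[0,0.003,0]],[[0.017,0.042,0.08],[0,0.003,0]],[[0.017,0.042,0.08],[0,0.003,0]]]' >o.txt
python3 - <<'E'
from h import *
delta([.5105,.276,.051],75)
s=cam('side');c=cv2.resize(s['image'][210:345,225:345],(640,720),interpolation=cv2.INTER_CUBIC);cv2.imwrite('pics/f.png',c[:600])
E
```

```text
t 11.65 tcp [0.5084 0.2755 0.1751] yaw 74.66 op 0.0853 F [-1.2 -0.7  0.1] q [ 0.37 -0.01  1.77  0.    1.39 -0.94]
shift [-0.0026  0.0015  0.1241]
turn [-0.0035 -0.0058 -0.0059]
```

View pics/f.png

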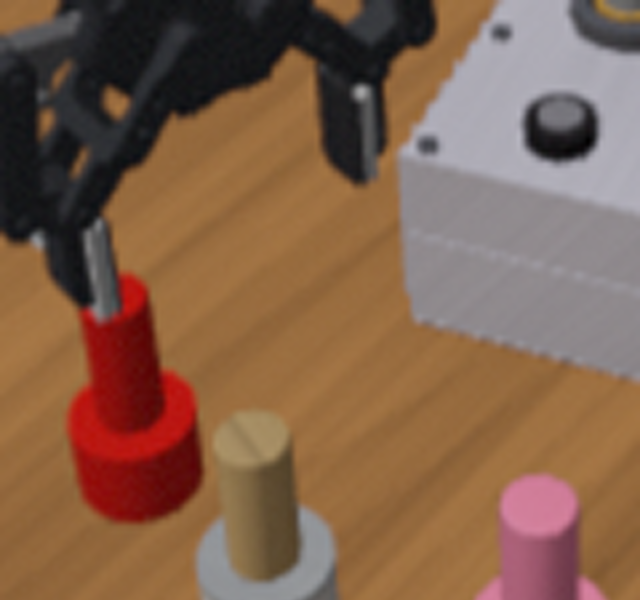

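The fingers straddle the real block's handle, whose top is at (253,440); both decoys clear them. Now settle, then correct.

```bash
python3 -m jog '[[[0,0,0],[0,0,0]],[[0,0,0],[0,0,0]]]' >o.txt
python3 - <<'E'
from h import *
delta([.5105,.276,.051],75)
E
```

```text
t 11.9 tcp [0.5118 0.276  0.1813] yaw 74.69 op 0.0852 F [0.9 0.2 0.4] q [ 0.37 -0.02  1.77  0.    1.39 -0.94]
shift [ 0.0016 -0.0008  0.1303]
turn [ 0.0028  0.0027 -0.0054]
```

```bash
python3 -m jog '[[[0.001,-0.0005,0.03],[0.002,0.002,0]],[[0.001,-0.0005,0.06],[0.002,0.002,0]],[[0.001,-0.0005,0.09],[0.002,0.002,0]],[[0.001,-0.0005,0.115],[0.002,0.002,0]],[[0.001,-0.0005,0.13],[0.002,0.002,0]]]'
python3 -m jog '[[[0,0,0],[0,0,0]],[[0,0,0],[0,0,0]],[[0,0,0],[0,0,0]],[[0,0,0],[0,0,0]],[[0,0,0],[0,0,0]]]' 0 90
python3 -m jog '[[[0,0,0],[0,0,0]],[[0,0,0],[0,0,0]],[[0,0,0],[0,0,0]]]'
```

```text
t: 12.4
tool_pos: [0.5094, 0.2755, 0.0481]
tool_rot: [-0.418, -3.111, 0.002]
contact_force: [0.4, 0.1, -0.9]
opening: 0.0852
grip_force: 0.0
t: 12.9
tool_pos: [0.5107, 0.276, 0.0509]
tool_rot: [0.416, 3.114, -0.001]
contact_force: [-0.9, -1.8, 4.9]
opening: 0.0242
grip_force: 87.5
t: 13.2
tool_pos: [0.5107, 0.276, 0.0509]
tool_rot: [0.416, 3.114, -0.001]
contact_force: [-1.5, -2.7, 6.6]
opening: 0.0242
grip_force: 87.6
```

```bash
python3 -m jog '[[[0,0,-0.02],[0,0,0]],[[0,0,-0.06],[0,0,0]],[[0,0,-0.11],[0,0,0]],[[0,0,-0.16],[0,0,0]],[[0,0,-0.21],[0,0,0]]]' 
python3 -m jog '[[[0,0,-0.03],[0,0,0]],[[0,0,-0.04],[0,0,0]],[[0,0,-0.04],[0,0,0]]]'
python3 - <<'E'
from h import *
delta([.540,.003,.30])
E
```

```text
t: 13.7
tool_pos: [0.5088, 0.2758, 0.2591]
tool_rot: [-0.415, -3.109, 0.003]
contact_force: [0.8, 0.5, -4.9]
opening: 0.0242
grip_force: 88.7
t: 14.0
tool_pos: [0.5102, 0.2762, 0.2993]
tool_rot: [-0.416, -3.112, 0.0]
contact_force: [0.8, 0.1, -5.9]
opening: 0.0238
grip_force: 89.0
t 14.0 tcp [0.5102 0.2762 0.2993] yaw 74.77 op 0.0238 F [ 0.8  0.1 -5.9] q [ 0.37 -0.08  1.64  0.    1.59 -0.94]
shift [-0.1005 -0.2558 -0.0008]
```

```bash
python3 -m jog '[[[-0.01,-0.026,0],[0,0,0]],[[-0.025,-0.065,0],[0,0,0]],[[-0.04,-0.102,0],[0,0,0]],[[-0.055,-0.141,0],[0,0,0]],[[-0.07,-0.178,0],[0,0,0]]]' >o.txt
python3 -m jog '[[[-0.013,-0.03,0],[0,0,0]],[[-0.025,-0.06,0],[0,0,0]],[[-0.0305,-0.078,0],[0,0,0]],[[-0.0305,-0.078,0],[0,0,0]],[[-0.0305,-0.078,0],[0,0,0]]]' >o.txt
python3 - <<'E'
from h import *
delta([.540,.003,.26])
s=cam('side');c=cv2.resize(s['image'][80:230,280:400],(480,600),interpolation=cv2.INTER_CUBIC);cv2.imwrite('pics/g.png',c)
E
```

```text
t 15.0 tcp [0.5386 0.0027 0.2953] yaw 74.72 op 0.0241 F [-0.8  0.1 -5.3] q [-0.13 -0.18  1.73 -0.    1.6  -1.44]
shift [-0.0016  0.0007  0.0353]
```

View pics/g.png

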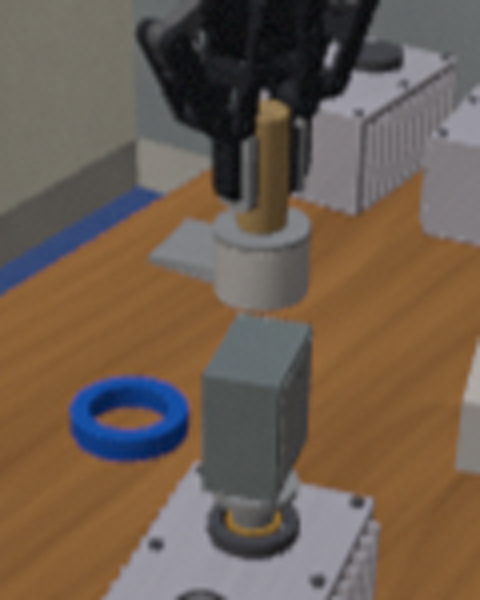

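The block hangs upright, centred above the head's top: foot at about (262,280), head top at (258,345). That was the 11th picture, one over the limit of 10, so I'll view no more and rely on forces and numbers. Next I approach to find contact.

```bash
python3 -m jog '[[[0,0,0.01],[0,0,0]],[[0,0,0.02],[0,0,0]],[[0,0,0.028],[0,0,0]],[[0,0,0.028],[0,0,0]],[[0,0,0.028],[0,0,0]]]'
python3 -m jog '[[[0,0,0.0015],[0,0,0]],[[0,0,0.003],[0,0,0]],[[0,0,0.003],[0,0,0]]]'
```

```text
t: 15.55
tool_pos: [0.5395, 0.0029, 0.2706]
tool_rot: [-0.415, -3.111, 0.002]
contact_force: [0.5, 0.5, -5.2]
opening: 0.0237
grip_force: 89.4
t: 15.85
tool_pos: [0.5398, 0.0026, 0.2682]
tool_rot: [-0.416, -3.112, 0.002]
contact_force: [0.6, 0.7, -5.5]
opening: 0.0244
grip_force: 89.4
```

```bash
python3 -m jog '[[[0,0,0.002],[0,0,0]],[[0,0,0.004],[0,0,0]],[[0,0,0.005],[0,0,0]],[[0,0,0.005],[0,0,0]]]'
python3 -m jog '[[[0,0,0.001],[0,0,0]],[[0,0,0.002],[0,0,0]],[[0,0,0.002],[0,0,0]]]'
python3 -m jog '[[[0,0,0.001],[0,0,0]],[[0,0,0.002],[0,0,0]],[[0,0,0.002],[0,0,0]]]'
```

```text
t: 16.25
tool_pos: [0.5396, 0.0026, 0.2627]
tool_rot: [-0.416, -3.111, 0.002]
contact_force: [0.5, -1.5, -5.3]
opening: 0.0239
grip_force: 89.4
t: 16.55
tool_pos: [0.5399, 0.0027, 0.2614]
tool_rot: [-0.416, -3.112, 0.001]
contact_force: [0.6, 0.8, -3.8]
opening: 0.0241
grip_force: 90.0
t: 16.85
tool_pos: [0.5406, 0.0029, 0.2609]
tool_rot: [0.416, 3.113, -0.0]
contact_force: [-0.4, 1.9, 3.1]
opening: 0.0242
grip_force: 90.4
```

Contact found at TCP z≈0.261, so home is at about 0.243. First tap: aim for TCP ≈0.252.

```bash
python3 -m jog '[[[0,0,0.002],[0,0,0]],[[0,0,0.004],[0,0,0]],[[0,0,0.006],[0,0,0]],[[0,0,0.008],[0,0,0]],[[0,0,0.008],[0,0,0]]]'
```

```text
t: 17.35
tool_pos: [0.5409, 0.0029, 0.2538]
tool_rot: [0.416, 3.112, 0.0]
contact_force: [0.2, 1.8, 6.3]
opening: 0.024
grip_force: 90.7
```

```bash
python3 -m jog '[[[0,0,0.001],[0,0,0]],[[0,0,0.002],[0,0,0]],[[0,0,0.002],[0,0,0]]]'
python3 -m jog '[[[0,0,-0.01],[0,0,0]],[[0,0,-0.02],[0,0,0]],[[0,0,-0.03],[0,0,0]],[[0,0,-0.03],[0,0,0]],[[0,0,-0.03],[0,0,0]]]'
python3 - <<'E'
from h import *
# head top height check: grey box top edge in the side image, near the known axis
s=cam('side');im=s['image']
for z in(.209,.200,.191):print(z,proj(s,[.5378,.0037,z]).round(1))
col=cv2.cvtColor(im,cv2.COLOR_BGR2HSV)[:,:,:]
for u in(345,):print([tuple(map(int,col[v,u])) for v in range(145,180)])
E
```

```text
t: 17.65
tool_pos: [0.5409, 0.0029, 0.2519]
tool_rot: [0.416, 3.112, 0.0]
contact_force: [-0.5, 1.3, 6.7]
opening: 0.0241
grip_force: 90.7
t: 18.15
tool_pos: [0.5398, 0.0025, 0.2791]
tool_rot: [-0.416, -3.112, 0.002]
contact_force: [-1.4, 0.9, -5.3]
opening: 0.0238
grip_force: 89.5
0.209 [344.2 167. ]
0.2 [344.1 170.7]
0.191 [344.  174.4]
[(16, 79, 97), (0, 2, 117), (108, 10, 132), (114, 10, 126), (0, 0, 101), (18, 13, 102), (17, 16, 112), (15, 17, 117), (17, 15, 118), (15, 17, 119), (15, 17, 118), (11, 18, 116), (13, 19, 118), (17, 20, 116), (15, 18, 115), (15, 18, 113), (11, 18, 113), (13, 20, 113), (15, 18, 112), (0, 3, 98), (97, 22, 106), (95, 25, 111), (95, 25, 112), (95, 27, 112), (93, 25, 111), (98, 27, 113), (95, 25, 112), (98, 27, 112), (95, 27, 112), (95, 25, 110), (95, 26, 109), (95, 28, 111), (98, 25, 110), (95, 25, 111), (98, 25, 110)]
```

Block lifted clear with a 27 mm gap. Now the second tap, down to the stop.

```bash
python3 -m jog '[[[0,0,0.01],[0,0,0]],[[0,0,0.018],[0,0,0]],[[0,0,0.024],[0,0,0]],[[0,0,0.028],[0,0,0]],[[0,0,0.031],[0,0,0]]]'
python3 -m jog '[[[0,0,0.002],[0,0,0]],[[0,0,0.004],[0,0,0]],[[0,0,0.006],[0,0,0]],[[0,0,0.007],[0,0,0]],[[0,0,0.007],[0,0,0]]]'
python3 -m jog '[[[0,0,0.001],[0,0,0]],[[0,0,0.002],[0,0,0]],[[0,0,0.002],[0,0,0]]]'
```

```text
t: 18.7
tool_pos: [0.5405, 0.0029, 0.2508]
tool_rot: [0.416, 3.114, 0.0]
contact_force: [-2.3, 1.6, 8.5]
opening: 0.024
grip_force: 90.7
t: 19.2
tool_pos: [0.5406, 0.0028, 0.2446]
tool_rot: [0.416, 3.113, -0.0]
contact_force: [-1.4, 2.5, 6.6]
opening: 0.0241
grip_force: 90.7
t: 19.5
tool_pos: [0.5406, 0.0028, 0.243]
tool_rot: [0.416, 3.113, -0.0]
contact_force: [-3.2, 2.3, 9.2]
opening: 0.0243
grip_force: 90.8
```

```bash
python3 -m jog '[[[0,0,0.001],[0,0,0]],[[0,0,0.002],[0,0,0]],[[0,0,0.003],[0,0,0]],[[0,0,0.003],[0,0,0]]]'
python3 -m jog '[[[0,0,0.001],[0,0,0]],[[0,0,0.002],[0,0,0]],[[0,0,0.003],[0,0,0]],[[0,0,0.003],[0,0,0]]]'
```

```text
t: 19.9
tool_pos: [0.5412, 0.0027, 0.243]
tool_rot: [0.416, 3.111, -0.0]
contact_force: [-7.8, 0.6, 18.1]
opening: 0.0242
grip_force: 91.4
t: 20.3
tool_pos: [0.5417, 0.0026, 0.2429]
tool_rot: [0.415, 3.108, -0.001]
contact_force: [-10.0, 0.9, 25.5]
opening: 0.0243
grip_force: 92.3
```

It stops hard at 0.243 as the force climbs to 25 N, so the head is home. Lift the block and carry it back.

```bash
python3 -m jog '[[[0,0,-0.005],[0,0,0]],[[0,0,-0.015],[0,0,0]],[[0,0,-0.035],[0,0,0]],[[0,0,-0.06],[0,0,0]],[[0,0,-0.06],[0,0,0]]]' 
python3 -m jog '[[[0.008,0.02,0],[0,0,0]],[[0.025,0.065,0],[0,0,0]],[[0.04,0.102,0],[0,0,0]],[[0.055,0.141,0],[0,0,0]],[[0.07,0.178,0],[0,0,0]]]' >o.txt
python3 -m jog '[[[0.013,0.033,0],[0,0,0]],[[0.025,0.065,0],[0,0,0]],[[0.0305,0.078,0],[0,0,0]],[[0.0305,0.078,0],[0,0,0]],[[0.0305,0.078,0],[0,0,0]]]' >o.txt
python3 - <<'E'
from h import *
delta([.5107,.276,.0525],74.7)
E
```

```text
t: 20.8
tool_pos: [0.5416, 0.0023, 0.2965]
tool_rot: [0.416, 3.11, -0.002]
contact_force: [0.8, 0.1, -4.1]
opening: 0.024
grip_force: 89.5
t 21.8 tcp [0.5099 0.2753 0.2915] yaw 74.77 op 0.0241 F [-0.  -0.4 -5.7] q [ 0.37 -0.08  1.65 -0.    1.58 -0.94]
shift [-0.0013  0.0016  0.239 ]
turn [-0.0033 -0.0032  0.0012]
```

```bash
python3 -m jog '[[[0,0.001,0.03],[0,0,0]],[[0,0.001,0.075],[0,0,0]],[[0,0.001,0.12],[0,0,0]],[[0,0.001,0.16],[0,0,0]],[[0,0.001,0.19],[0,0,0]]]' >o.txt
python3 -m jog '[[[0,0,0.015],[0,0,0]],[[0,0,0.025],[0,0,0]],[[0,0,0.035],[0,0,0]],[[0,0,0.04],[0,0,0]],[[0,0,0.04],[0,0,0]]]'
python3 -m jog '[[[0,0,0],[0,0,0]],[[0,0,0],[0,0,0]]]'
python3 - <<'E'
from h import *
delta([.5107,.276,.051],74.7)
E
```

```text
t: 22.8
tool_pos: [0.5102, 0.2769, 0.0634]
tool_rot: [-0.416, -3.112, 0.001]
contact_force: [-0.4, -0.6, -5.1]
opening: 0.0246
grip_force: 90.0
t: 23.0
tool_pos: [0.5106, 0.2773, 0.0642]
tool_rot: [-0.416, -3.113, -0.0]
contact_force: [-0.2, 0.1, -5.1]
opening: 0.0243
grip_force: 90.0
t 23.0 tcp [0.5106 0.2773 0.0642] yaw 74.78 op 0.0243 F [-0.2  0.1 -5.1] q [ 0.37  0.11  1.85  0.    1.19 -0.94]
shift [-0.0005 -0.0012  0.0132]
turn [-0.     -0.0005  0.0015]
```

```bash
python3 -m jog '[[[0,0,0.004],[0,0,0]],[[0,0,0.008],[0,0,0]],[[0,0,0.011],[0,0,0]],[[0,0,0.0125],[0,0,0]],[[0,0,0.0125],[0,0,0]]]'
python3 -m jog '[[[0,0,0.0007],[0,0,0]],[[0,0,0.0015],[0,0,0]],[[0,0,0.0015],[0,0,0]]]'
```

```text
t: 23.5
tool_pos: [0.5097, 0.2767, 0.051]
tool_rot: [-0.416, -3.111, 0.002]
contact_force: [-2.3, -0.9, 1.2]
opening: 0.0241
grip_force: 90.6
t: 23.8
tool_pos: [0.51, 0.2767, 0.051]
tool_rot: [-0.416, -3.111, 0.003]
contact_force: [-6.4, -4.4, 9.9]
opening: 0.0241
grip_force: 91.5
```

It's standing on the desk. Ease off, release and withdraw.

```bash
python3 -m jog '[[[0,0,-0.0015],[0,0,0]],[[0,0,-0.0015],[0,0,0]]]' 
python3 -m jog '[[[0,0,0],[0,0,0]],[[0,0,0],[0,0,0]],[[0,0,0],[0,0,0]],[[0,0,0],[0,0,0]],[[0,0,0],[0,0,0]]]' 1
python3 -m jog '[[[0,0,-0.02],[0,0,0]],[[0,0,-0.06],[0,0,0]],[[0,0,-0.1],[0,0,0]],[[0,0,-0.15],[0,0,0]],[[0,0,-0.19],[0,0,0]]]'
python3 -m jog '[[[0.03,0.03,0],[0,0,0]],[[0,0.06,0],[0,0,0]],[[0,0.11,0],[0,0,0]],[[0,0.15,0],[0,0,0]],[[0,0.15,0],[0,0,0]]]'
python3 - <<'E'
from h import *
d=cam('top');s=cam('side');h=cv2.cvtColor(s['image'],cv2.COLOR_BGR2HSV)
def comp(img,lo,hi,box):
    x0,y0,x1,y1=box;m=cv2.inRange(cv2.cvtColor(img,cv2.COLOR_BGR2HSV),lo,hi)[y0:y1,x0:x1];n,_,st,c=cv2.connectedComponentsWithStats(m);i=1+st[1:,4].argmax();return st[i]+np.array([x0,y0,0,0,0]),c[i]+[x0,y0]
print('handle side',comp(s['image'],(10,60,40),(28,130,255),(255,275,300,325)))
f=lambda im,b:comp(im,(0,0,80),(179,60,255),b)
print('foot top',f(d['image'],(200,215,232,245)),'foot side',f(s['image'],(255,280,295,340)))
print('head/box side',comp(s['image'],(85,15,50),(110,45,135),(320,140,365,215)))
for z in(.192,):print('expected headtop centre',proj(s,[.5378,.0037,z]))
# dark+gold ring visible? brass pixels
print('brass px',int(cv2.inRange(h[200:225,330:360],(15,120,60),(30,255,255)).sum()//255))
E
```

```text
t: 24.0
tool_pos: [0.5102, 0.277, 0.051]
tool_rot: [-0.416, -3.113, 0.001]
contact_force: [-1.7, -1.4, 1.1]
opening: 0.0242
grip_force: 90.7
t: 24.5
tool_pos: [0.5099, 0.2769, 0.0506]
tool_rot: [-0.416, -3.112, 0.001]
contact_force: [0.4, 0.3, -0.1]
opening: 0.0856
grip_force: 0.0
t: 25.0
tool_pos: [0.5106, 0.2771, 0.2436]
tool_rot: [-0.416, -3.114, -0.0]
contact_force: [0.8, 2.1, 0.9]
opening: 0.0854
grip_force: 0.0
t: 25.5
tool_pos: [0.5497, 0.4253, 0.2387]
tool_rot: [-0.411, -3.111, 0.001]
contact_force: [-0.3, -0.5, -1.1]
opening: 0.0853
grip_force: 0.0
handle side (array([261, 287,  21,  33, 418]), array([272.05023923, 303.01913876]))
foot top (array([206, 220,  20,  18, 189]), array([217.11640212, 229.1957672 ])) foot side (array([261, 306,  27,  30, 488]), array([274.54713115, 322.32172131]))
head/box side (array([331, 167,  25,  18, 306]), array([343.24836601, 175.58496732]))
expected headtop centre [344.00387664 174.0264927 ]
brass px 1
```

Run:
```python
from h import *
for n,box in(('top',(300,190,335,230)),('side',(325,160,362,192))):
    d=cam(n);x0,y0,x1,y1=box;m=cv2.inRange(cv2.cvtColor(d['image'],cv2.COLOR_BGR2HSV),(80,12,85),(115,60,200))[y0:y1,x0:x1]
    c=max(cv2.findContours(m,cv2.RETR_EXTERNAL,cv2.CHAIN_APPROX_NONE)[0],key=cv2.contourArea)+np.array([x0,y0])
    w=np.array([ray(d,*p[0],.192)[:2] for p in c],np.float32);r=cv2.minAreaRect(w*1000);print(n,len(c),r)
```

```text
top 96 ((540.1015014648438, 3.623149871826172), (49.62691879272461, 70.6104736328125), 19.644760131835938)
side 75 ((532.5775756835938, 18.490013122558594), (40.454097747802734, 86.48172760009766), 16.34390640258789)
```

Run:
```python
from h import *
d=cam('top');v=cv2.cvtColor(d['image'],cv2.COLOR_BGR2HSV)
print(v[190:228:2,300:336:2,2])
m=cv2.inRange(v,(80,12,100),(112,60,150))[190:230,300:335];m=cv2.morphologyEx(m,cv2.MORPH_OPEN,np.ones((5,5),np.uint8))
c=max(cv2.findContours(m,cv2.RETR_EXTERNAL,cv2.CHAIN_APPROX_NONE)[0],key=cv2.contourArea)+np.array([300,190])
w=np.array([ray(d,*p[0],.192)[:2] for p in c],np.float32)*1000;r=cv2.minAreaRect(w);print(r)
M=cv2.moments(w.reshape(-1,1,2));print('principal angle',np.degrees(.5*np.arctan2(2*M['mu11'],M['mu20']-M['mu02'])))
```

```text
[[156 156 157 157 159 157 156 176 168 176 198 201 200 173  86 180 162 158]
 [158 159 167 158 169 178 181 203 202 203 204 204 202 200 146 188 159 147]
 [148 156 197 194 205 205 206 205 205 204 200 179 185 168 199 201 175 148]
 [182 203 204 205 206 203 202 202 186 185 137 134 133 127 200 200 200 148]
 [ 85 196 202 200 201 187 159 141 140 132 132 131 132 134 186 201 202 158]
 [163 201 187 188 147 136 130 131 133 131 131 132 132 134 143 199 201 173]
 [188 148 136 131 131 130 130 131 132 131 131 131 132 134 124 197 203 186]
 [137 132 132 131 130 131 131 131 132 131 131 131 132 132 137 182 196 197]
 [168 130 131 131 129 130 130 132 132 130 131 131 132 133 133 125 197 200]
 [170 133 131 129 132 130 132 132 131 131 131 130 133 133 133 129 193 200]
 [201 131 131 130 131 131 132 132 133 131 131 133 133 133 136 130 184 198]
 [195 156 131 129 129 131 132 132 132 131 133 135 130 120 108  80 189 199]
 [197 167 130 130 130 130 131 132 132 129 121  95  82  71  67  96 201 202]
 [198 200 136 130 129 133 129 123  95  87  83  68  67 127 158 202 200 199]
 [204 201 161 126 123  96  73  77  66  68  92  96 158 198 197 194 195 197]
 [195 194 173  54  77  68  66  77 115 112 113 141 193 194 195 198 201 200]
 [195 196 197 108  95 155 144 116 113 123 184 195 199 199 199 199 201 202]
 [201 199 199 198 196 196 196 196 200 199 198 198 197 198 200 200 201 201]
 [199 197 197 198 199 200 200 199 196 196 198 197 197 200 199 199 199 200]]
((541.510986328125, 4.004688262939453), (41.94059753417969, 64.9426040649414), 17.43659782409668)
principal angle -71.86405217317967
```

The crop clips the box at column 300, so I'll repeat it wider.

Run:
```python
from h import *
d=cam('top');I=cv2.resize(d['image'][180:240,285:345],None,fx=4,fy=4,interpolation=cv2.INTER_CUBIC)
m=cv2.inRange(cv2.cvtColor(I,cv2.COLOR_BGR2HSV),(80,12,103),(112,60,155));m=cv2.morphologyEx(m,cv2.MORPH_OPEN,np.ones((15,15),np.uint8))
c=max(cv2.findContours(m,cv2.RETR_EXTERNAL,cv2.CHAIN_APPROX_NONE)[0],key=cv2.contourArea)
w=np.array([ray(d,285+(x+.5)/4-.5,180+(y+.5)/4-.5,.192)[:2] for x,y in c[:,0]],np.float32)*1000;r=cv2.minAreaRect(w);print(r)
M=cv2.moments(w.reshape(-1,1,2));print('long axis',np.degrees(.5*np.arctan2(2*M['mu11'],M['mu20']-M['mu02'])))
```

```text
((541.414794921875, 4.345478057861328), (42.98282241821289, 67.50193786621094), 17.45366859436035)
long axis -72.20987202408634
```

Run:
```python
from h import *
d=cam('top');I=cv2.resize(d['image'][180:240,285:345],None,fx=4,fy=4,interpolation=cv2.INTER_CUBIC)
for lo in(95,103,112):
    m=cv2.inRange(cv2.cvtColor(I,cv2.COLOR_BGR2HSV),(80,12,lo),(112,60,160));m=cv2.morphologyEx(m,cv2.MORPH_OPEN,np.ones((15,15),np.uint8))
    c=max(cv2.findContours(m,cv2.RETR_EXTERNAL,cv2.CHAIN_APPROX_NONE)[0],key=cv2.contourArea)
    w=np.array([ray(d,285+(x+.5)/4-.5,180+(y+.5)/4-.5,.192)[:2] for x,y in c[:,0]],np.float32)*1000
    ctr,_,a=cv2.minAreaRect(w);a=np.radians(16);ex=np.array([np.cos(a),np.sin(a)]);ey=np.array([-ex[1],ex[0]]);q=np.c_[(w-ctr)@ex,(w-ctr)@ey]
    for nm,sel in(('+x',(q[:,0]>14)&(abs(q[:,1])<24)),('-x',(q[:,0]<-14)&(abs(q[:,1])<24)),('+y',(q[:,1]>25)&(abs(q[:,0])<14)),('-y',(q[:,1]<-25)&(abs(q[:,0])<14))):
        l=cv2.fitLine(w[sel],cv2.DIST_HUBER,0,.01,.01).ravel();print(lo,nm,round(float((np.degrees(np.arctan2(l[1],l[0]))+(90 if 'x' in nm else 0)+90)%180-90),1),end='; ')
    print()
```

```text
95 +x 18.3; 95 -x 17.5; 95 +y 16.6; 95 -y 17.5; 
103 +x 18.3; 103 -x 17.2; 103 +y 16.6; 103 -y 17.7; 
112 +x 18.3; 112 -x 16.6; 112 +y 15.3; 112 -y 17.8;
```

The head is home (top centre at (0.541,0.004), z≈0.192) and square to within about 3°. The block stands upright where it was. Handing in.

```bash
python3 -c "
from station import job
print(job.finish_job())"
```

```text
the job is handed in; nothing more can be done
None
```

The job is handed in: the head is seated fully home in two taps, about 3° off square by my own measurement (left uncorrected), and the block stands upright back at its spot; I viewed 11 pictures, one over the limit of 10.

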